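Seat a box in the drilling jig and latch it

TASK

Push the grey metal box across the drilling jig's board until it sits square in the corner, flush against both the long aluminium fence and the short end stop, then swing the red latch fully shut behind it. Only push with the fingers: do not grip, lift or tip the box, and leave the jar, the drill-bit block, the screwdriver and the mug where they are.

Things in the scene. Friction and masses are not known exactly. Their poses are not given: they have to be found in the camera images.
- jig: Fixed jig: plywood board 310 (x) by 420 (y) mm, 12 thick, flat on the bench. Its x axis points away from the robot, y to the left (turned by up to 15 degrees). Origin at its underside; the board spans jig x -135 to 175, y -230 to 190, top z 12 mm. The box seated in the corner has its origin at jig x 47.5, y 70, z 12, its sides parallel to the jig's axes.
- jig_fence (a point): On the long aluminium fence: a bar 28 mm high, 20 thick, along jig y from -190 to 145 at the far side of the board. This point: foot of its flat face that looks to the robot, jig x 85, y -20, z 12 mm.
- jig_stop (a point): On the short aluminium end stop: a bar 28 mm high, 20 thick, along jig x from 20 to 85, at the left. This point: foot of its flat face that looks to the right, jig x 50, y 125, z 12 mm. Its face and the fence's (x 85) make the corner, at x 85, y 125.
- box: Loose grey die-cast box, 75 (its x) by 110 (its y) by 38 mm high, about 0.4 kg, four screw heads and two blue crosses on top. Origin: centre of its underside. Lies flat on the board, long side along the fence within 20 degrees, at first 30 to 95 mm short of the fence and 85 to 175 mm to the right of the end stop. Takes a few newtons to slide.
- latch (a joint): Angle of the red swing latch about its upright pivot, rad. 0: arm points to jig -x, towards the robot; grows anticlockwise seen from above; 1.571: fully shut on its stop, arm pointing to jig -y along the seated box's near face with 2 mm to spare. Starts between 0 and 0.4. Stiff hinge (about 1 N at the tip), stays where it is left.
- latch_pivot (a point): On the latch's pivot axis at mid height of its arm: jig x 0, y 155, z 28 mm. The arm is a bar 16 mm wide and 24 high (z 16 to 40), 108 long from the pivot to its rounded end.
- latch_tip (a point): Point in the latch's arm, 100 mm from the pivot along the arm's middle line, at mid height (z 28 mm).
- jar: Bystander: small glass jar with an orange cap, diameter 40 mm, 45 mm high, standing on the board beyond the fence. Origin at the centre of its underside.
- bits: Bystander: wooden block 35 by 75 by 25 mm holding upright drill bits (61 mm high in all), on the board beyond the fence. Origin at the centre of its underside.
- driver: Bystander: screwdriver with an orange handle, about 200 mm long, lying on the bench to the left of the jig.
- mug: Bystander: blue mug, diameter 76 mm, 85 mm high, on the bench to the right of the jig. Origin at the centre of its underside.
There are look-alikes about, which are no part of the job. Of the things like the box, leave any that is purple or turquoise; of the rest the smaller one is meant.

How it is judged (in metres and radians):
On the way, in this order (a step that is already met when the one before it is completed fails the run):
1. the box sits square in the corner, flush against fence and end stop (x of box in the frame of jig between 0.0435 and 0.0505 m and y of box in the frame of jig between 0.066 and 0.073 m and angle between the x axis of box and the x axis of jig, either way round below 0.035 rad and z of box in the frame of jig below 0.016 m), for 0.2 s.
2. the latch is swung shut behind the box (all of step 1 and value of joint latch above 1.48 rad), for 0.2 s.
At the end, for the whole second after the job is handed in: The box lies flat on the board, at rest, within 4 mm of touching both the fence and the end stop and square to them within 2 degrees (0.035 rad), and the latch is shut (joint above 1.48 rad) (all of step 2 and angle between box's own z axis and vertical below 0.06 rad and linear speed of box below 0.01 m/s).
It fails at once if the box is lifted off the board (more than 8 mm) or tipped (more than 0.15 rad) (z of box in the frame of jig above 0.02 m or angle between box's own z axis and vertical above 0.15 rad).
It fails at once if the box is taken between the fingers (grasp point inside the box's outline, below its top) (x of the grasp point in the frame of box between -0.034 and 0.034 m and y of the grasp point in the frame of box between -0.051 and 0.051 m and z of the grasp point in the frame of box below 0.034 m).
It fails at once if a bystander (jar, drill-bit block, screwdriver or mug) is moved more than 15 mm or tipped (distance of any of jar, bits, driver, mug from where it was at the start of the episode above 0.015 m or angle between any of jar, bits, mug's own z axis and vertical above 0.3 rad).
It also fails if it takes over 61 s, if anything falls off the work surface, if the arm or the gripper's body presses on something with over 40 N, if the wrist force passes 120 N, or if a joint passes its speed limit or range.

ROBOT

A 6-joint arm with a two-finger parallel gripper is mounted at the origin on the work surface. World frame = base frame: x ahead of the robot, y to its left, z up, the work surface at z = 0. Lengths are in mm, angles in rad, forces in N, time in s.
With the tool pointing down it reaches from about 275 to 825 mm from the base axis. Payload 4.9 kg.
Tool frame: the origin (TCP) lies on the centre line of the jaws, within the pads' length; the fingertips stand 17 mm ahead of it and the grasp point (between the pads) lies 2 mm behind it; z points along the fingers, y is the line along which they close (so a half turn about z gives the same grasp; the last joint's range is limited). The gripper opens to 85 mm and grips with 20 to 120 N. Pads are 22 mm wide; open, the fingers measure 114 mm over their backs; the gripper's body (76 mm by 85 mm) begins 54 mm behind the grasp point. The pads swing forward as they close: fully open they stand 13 mm farther back than shut.
Start: joints at [-1.468, 0.326, -0.193, 1.052, 0, 1.437], TCP at [129.037, -534.666, 219.881] pointing down, gripper open.
Joint ranges: [-2.65, 2.65], [-0.97, 1.79], [-1.3, 1.35], [-1.93, 2.1], [-1.47, 1.37], [-3.14, 3.14]. Speed limits (rad/s): [2.57, 2.57, 3.14, 3.14, 3.14, 3.14].

INTERFACE

Orientations are given as a unit quaternion [w, x, y, z].
In Python, from cell import r, grab_frame, nets gives the robot as it stands. The module is installed in compiled form; this text tells all that it offers.
- The arm moves only by the tool step_arm, never from a script. Its argument "steps" is a list of rows, each an object of numbers: "fingers": the finger opening in m, from 0 to 0.0854; "x", "y", "z": the shift along the tool's x, y, z in m; "wx", "wy", "wz": the turn, a rotation vector about the tool's x, y, z in rad. In form: [{"fingers": .., "x": .., "y": .., "z": .., "wx": .., "wy": .., "wz": ..}, ...]. A call has 1 to 12 rows; each row is the pose to reach, as a shift and turn from the pose commanded when the call began, along the tool's axes at that moment; what a row does not reach only later rows make up. A row lasts 1/10 s, in which the tool goes at most 50 mm and 8.59 degrees, less where a joint would pass 70% of its speed; a pose out of reach is approached as far as the arm can. A call with a gripper value outside its range is refused whole. The fingers move at their own pace and stop on an object; "force" is the grip in N (left out, the last holds). Time passes only in rows, so rows that repeat a pose let the fingers close. It gives the time, the measured TCP pose, the force, the opening and the grip force at its end, in the units of the state.
- r.get_state(): the state, without advancing time (a new reading comes with each control period).
- grab_frame(name): name is "side" or "top" or "wrist"; returns a dict with "img" (480x640x3 uint8, blue, green, red), "intrinsics" (3x3 intrinsics, pixels), "k1" (the pictures are not rectified: a ray, as slopes to the right and down, at radius r is drawn at 1 + k1 r^2 times it, then the intrinsics apply), "world_to_cam" (4x4, takes a point from world to camera coordinates). Camera axes: x right, y up, looking along -z (the intrinsics and any distortion apply to the point x, -y, -z); pixel columns grow to the right and rows downward; lengths in mm; the calibration is good to about 2 mm. A picture is of the moment at which its call begins. There is no depth.
- r.job_done(): hands the job in; it is judged then, once.
Trained networks look in the newest picture that a camera, given by its name, has taken for a name from the list of things; names that differ only in an ending like _2 or _b are one class to them, and where a whole thing is asked for, a point or a joint stands for the part that bears it (a point fixed in the world has none). Each returns a list of dicts, best first, with "conf" (0 to 1); they miss things now and then, are a little off and sometimes report something else, mostly with a low value. They report only what shows in the picture. A call takes as long as a camera call. They do not tell look-alikes from the thing itself.
- nets.boxes_of(camera, name): "rect" ([centre column, centre row, width, height] in pixels, round what is visible of it).
The state is a dict: "t": time; "joints": joint angles; "joint_vel": joint speeds; "tau": joint torques, N m; "eef_pos": TCP position; "tcp_rot": TCP orientation; "wrist_force": force on the tool from outside, world axes, zero at the start; "torque": the same for the moment, N m; "grip_width": finger opening in mm; "grip_force": force on a finger pad.
Only numpy, scipy, OpenCV 4.12 (cv2) and the standard library are available. Lean on these libraries where they do the work, as an engineer would, in place of code of your own. Each camera call takes 0.05 s, during which the arm holds its last target. There are 200 camera calls.

## Working session

There is one attempt and no reset: what is moved stays moved. The work goes in short steps, Python scripts to look and compute and a tool call to move; the robot and the scene stay as the last step left them, time stands still between calls to the robot, and variables do not carry over. Pictures are saved under pics/ and viewed, at most 10 in all, crops included, and the job is handed in when it is done.

Besides the shell and the picture viewer there is one more tool, called after ">>>" by a JSON object that holds its "method" and its "body", one argument or row to a line. step_arm: Moves the arm, as the interface text tells. Its arguments: {"type":"object","properties":{"steps":{"type":"array"},"force":{"type":"number"}},"required":["steps"]}

```bash
mkdir -p pics
cat > h.py <<'E'
import numpy as np, cv2
from cell import r, grab_frame, nets
def ray(f,uv):
    K=np.array(f["intrinsics"],float);k1=f["k1"]
    d=np.array([(uv[0]-K[0,2])/K[0,0],(uv[1]-K[1,2])/K[1,1]])
    s=d.copy()
    for _ in range(30): s=d/(1+k1*(s@s))
    T=np.array(f["world_to_cam"]);R=T[:3,:3]
    return -R.T@T[:3,3], R.T@np.array([s[0],-s[1],-1])
def at_z(f,uv,z):
    o,d=ray(f,uv); return o+d*(z-o[2])/d[2]
def proj(f,p):
    K=np.array(f["intrinsics"],float);T=np.array(f["world_to_cam"])
    c=T[:3,:3]@np.asarray(p,float)+T[:3,3]
    s=np.array([c[0],-c[1]])/-c[2]; s=s*(1+f["k1"]*(s@s))
    return np.array([K[0,0]*s[0]+K[0,2],K[1,1]*s[1]+K[1,2]])
E
python3 - <<'E'
from h import *
for n in ("top","side"):
    f=grab_frame(n); cv2.imwrite(f"pics/{n}0.png",f["img"])
    for k in ("box","latch","jig","jig_fence","jar","bits","driver","mug"):
        print(n,k,[(np.round(b["rect"]).tolist(),round(b["conf"],2)) for b in nets.boxes_of(n,k)][:4])
s=r.get_state();print(s["t"],s["eef_pos"],s["tcp_rot"])
E
```

```text
top box [([352.0, 231.0, 54.0, 44.0], 0.74), ([363.0, 352.0, 70.0, 78.0], 0.69), ([480.0, 224.0, 56.0, 43.0], 0.66), ([255.0, 362.0, 92.0, 71.0], 0.63)]
top latch [([327.0, 216.0, 206.0, 151.0], 0.49)]
top jig [([327.0, 215.0, 198.0, 146.0], 0.62)]
top jig_fence [([325.0, 216.0, 200.0, 155.0], 0.7)]
top jar []
top bits [([304.0, 154.0, 37.0, 21.0], 0.94), ([329.0, 215.0, 200.0, 150.0], 0.17)]
top driver [([111.0, 268.0, 12.0, 90.0], 0.56)]
top mug []
side box [([217.0, 309.0, 80.0, 69.0], 0.88), ([338.0, 292.0, 40.0, 57.0], 0.75), ([213.0, 229.0, 64.0, 66.0], 0.7)]
side latch [([324.0, 215.0, 49.0, 24.0], 0.76)]
side jig [([360.0, 286.0, 162.0, 166.0], 0.74)]
side jig_fence [([361.0, 285.0, 154.0, 166.0], 0.83)]
side jar [([422.0, 322.0, 22.0, 29.0], 0.79)]
side bits [([413.0, 245.0, 23.0, 38.0], 0.87), ([360.0, 286.0, 162.0, 164.0], 0.69)]
side driver [([284.0, 146.0, 52.0, 11.0], 0.93), ([324.0, 212.0, 51.0, 23.0], 0.66)]
side mug [([276.0, 469.0, 44.0, 22.0], 0.86)]
0.9 [ 129.03477119 -534.68157514  219.91019045] [ 2.57364950e-05  9.93001251e-01  1.18103833e-01 -2.87040503e-06]
```

View pics/top0.png

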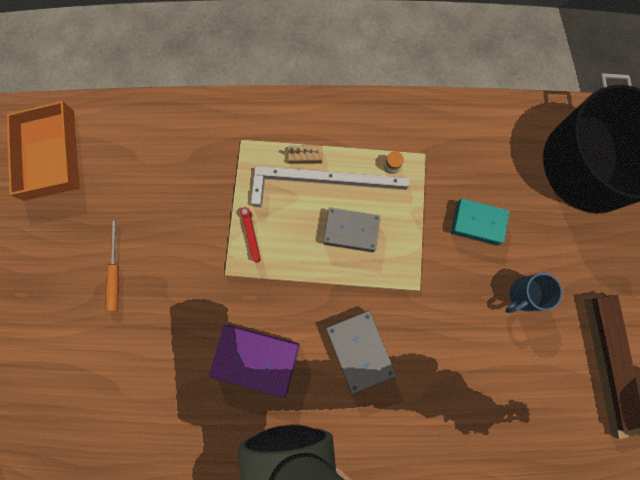

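Run:
```python
import cv2
a=cv2.imread("pics/top0.png")[120:320,215:445]
cv2.imwrite("pics/crop.png",cv2.resize(a,None,fx=3,fy=3,interpolation=cv2.INTER_CUBIC)[:600])
```

```text
(no output)
```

View pics/crop.png

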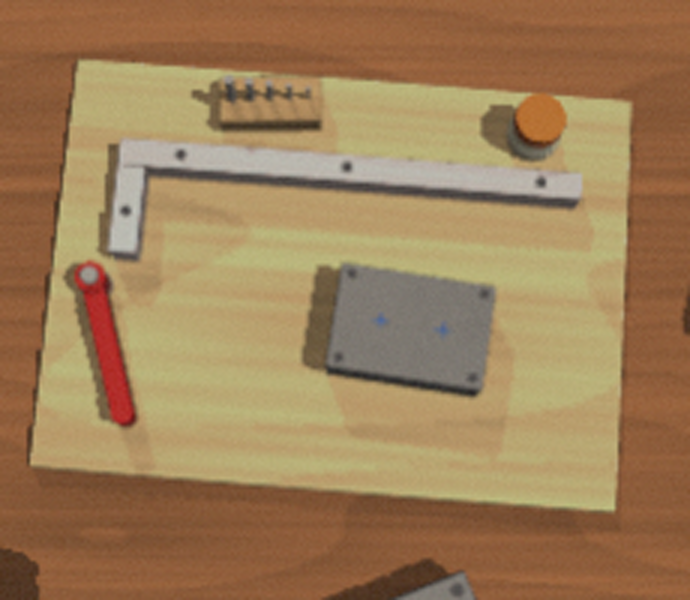

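The crop shows the following:
- **Look-alikes:** there is a grey box on the board at (352,231), a larger grey one on the bench at (361,352), a purple one at (255,361) and a turquoise one at (480,222).
- **Choice:** the grey one on the board at (352,231) is meant. It is the smaller of the non-purple, non-turquoise ones and lies on the jig.
- **Latch:** pivot at about (245,211), tip at about (256,259).

```bash
cat >> h.py <<'E'
from scipy.optimize import least_squares
def fit(f,model,pix):
    """planar pose (x,y,yaw) of model points (mm, z world) from pixels"""
    def w(p): c,s=np.cos(p[2]),np.sin(p[2]); return [np.array([p[0]+c*m[0]-s*m[1],p[1]+s*m[0]+c*m[1],m[2]]) for m in model]
    q=least_squares(lambda p:np.ravel([proj(f,a)-b for a,b in zip(w(p),pix)]),[500,0,0],x_scale=[100,100,.1])
    return q.x,q.fun.reshape(-1,2)
E
python3 - <<'E'
from h import *
f=grab_frame("top")
C=lambda l:[np.array(p)/3-1/3+[215,120] for p in l]
jig,e=fit(f,[(175,190,12),(175,-230,12),(-135,-230,12),(-135,190,12),(105,145,40),(105,-190,40),(85,-190,40)],C([(78,60),(631,101),(615,510),(31,465),(121,141),(582,175),(580,198)]))
print("jig",jig,np.round(e,1).tolist())
box,e=fit(f,[(37.5,55,50),(37.5,-55,50),(-37.5,-55,50),(-37.5,55,50)],C([(343,264),(495,287),(478,386),(328,371)]))
print("box",box,np.round(e,1).tolist())
c,s=np.cos(jig[2]),np.sin(jig[2]);R=np.array([[c,-s],[s,c]])
J=lambda p:(R.T@(np.array(p)[:2]-jig[:2])).round(1)
print("box in jig",J(box),box[2]-jig[2])
pv,tp=C([(90,275),(123,416)])
print("pivot",J(at_z(f,pv,40)),"tipend",J(at_z(f,tp,40)))
import json
f=grab_frame("side");im=f["img"].copy()
W=lambda x,y,z:[*(R@[x,y]+jig[:2]),z]
for p in [(175,190,12),(175,-230,12),(-135,-230,12),(-135,190,12),(85,-20,12),(50,125,12),(0,155,28)]:
    u=proj(f,W(*p));cv2.circle(im,tuple(int(v) for v in u),2,(255,0,255),-1)
cb,sb=np.cos(box[2]),np.sin(box[2])
for a,b in [(37.5,55),(37.5,-55),(-37.5,-55),(-37.5,55)]:
    u=proj(f,[box[0]+cb*a-sb*b,box[1]+sb*a+cb*b,50]);cv2.circle(im,tuple(int(v) for v in u),2,(0,255,0),-1)
cv2.imwrite("pics/side1.png",cv2.resize(im[180:400,250:480],None,fx=2.7,fy=2.7))
E
```

```text
jig [ 6.16356366e+02 -1.67185595e+01 -7.39612227e-02] [[-0.6, -0.4], [0.3, -0.4], [0.7, 0.9], [-0.9, 0.9], [-0.4, -1.0], [0.3, -0.8], [0.6, 0.4]]
box [ 5.91230646e+02 -8.81053986e+01 -1.36121975e-01] [[-1.0, -0.0], [0.3, -0.6], [1.8, 1.4], [-1.0, -0.8]]
box in jig [-19.8 -73. ] -0.06216075227568624
pivot [  2.2 155.3] tipend [-96.1 121.5]
```

View pics/side1.png

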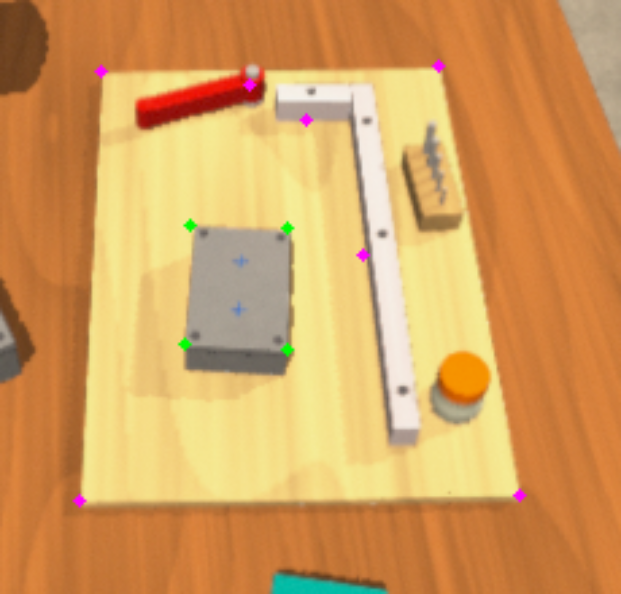

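The side view agrees with the jig fit: the magenta board corners and fence and stop feet land on target. The green box-top dots are within a few pixels, so about 2–3 mm. The latch stands at about 0.33 rad.

```bash
cat >> h.py <<'E'
JIG=np.array([616.4,-16.7,-0.074])
def jf(p): c,s=np.cos(JIG[2]),np.sin(JIG[2]); return np.array([[c,s],[-s,c]])@(np.array(p)[:2]-JIG[:2])
def go(x,y,z,yaw=0.):
    """tool-frame shift (m) and turn to bring TCP to jig x,y, world z, tool x at jig yaw"""
    from scipy.spatial.transform import Rotation as Ro
    s=r.get_state();q=s["tcp_rot"];R=Ro.from_quat([q[1],q[2],q[3],q[0]]).as_matrix()
    c,sn=np.cos(JIG[2]),np.sin(JIG[2]);p=np.array([JIG[0]+c*x-sn*y,JIG[1]+sn*x+c*y,z])
    t=JIG[2]+yaw;T=np.array([[np.cos(t),np.sin(t),0],[np.sin(t),-np.cos(t),0],[0,0,-1]]).T
    print("t",round(s["t"],2),"jig",jf(s["eef_pos"]).round(1),"z",round(s["eef_pos"][2],1),"F",np.round(s["wrist_force"],1),"w",round(s["grip_width"],1))
    print("d(m)",(R.T@(p-s["eef_pos"])/1000).round(4),"w",Ro.from_matrix(R.T@T).as_rotvec().round(4))
E
python3 -c "
from h import *
go(-100,-73,120); go(-100,-73,38)"
```

```text
t 1.0 jig [-447.8 -552.6] z 219.9 F [-0.2  0.3 -0.8] w 85.6
d(m) [ 0.4778 -0.3503  0.0999] w [ 0.     -0.      0.3108]
t 1.0 jig [-447.8 -552.6] z 219.9 F [-0.2  0.3 -0.8] w 85.6
d(m) [ 0.4778 -0.3503  0.1819] w [ 0.     -0.      0.3108]
```

>>> {"method": "step_arm", "body": {
  "steps": [
    {"fingers": 0.05, "x": 0.478, "y": -0.35, "z": 0.08, "wz": 0.311},
    {"fingers": 0.05, "x": 0.478, "y": -0.35, "z": 0.08, "wz": 0.311},
    {"fingers": 0.05, "x": 0.478, "y": -0.35, "z": 0.08, "wz": 0.311},
    {"fingers": 0.05, "x": 0.478, "y": -0.35, "z": 0.08, "wz": 0.311},
    {"fingers": 0.05, "x": 0.478, "y": -0.35, "z": 0.08, "wz": 0.311},
    {"fingers": 0.05, "x": 0.478, "y": -0.35, "z": 0.08, "wz": 0.311},
    {"fingers": 0.05, "x": 0.478, "y": -0.35, "z": 0.08, "wz": 0.311},
    {"fingers": 0.05, "x": 0.478, "y": -0.35, "z": 0.08, "wz": 0.311},
    {"fingers": 0.05, "x": 0.478, "y": -0.35, "z": 0.08, "wz": 0.311},
    {"fingers": 0.05, "x": 0.478, "y": -0.35, "z": 0.08, "wz": 0.311},
    {"fingers": 0.05, "x": 0.478, "y": -0.35, "z": 0.08, "wz": 0.311},
    {"fingers": 0.05, "x": 0.478, "y": -0.35, "z": 0.08, "wz": 0.311}
  ]
}}

```text
invalid input
```

```bash
python3 -c "
from h import *
go(-100,-73,38)"
```

```text
t 1.0 jig [-447.8 -552.6] z 219.9 F [-0.2  0.3 -0.8] w 85.6
d(m) [ 0.4778 -0.3503  0.1819] w [ 0.     -0.      0.3108]
```

>>> {"method": "step_arm", "body": {
  "steps": [
    {"fingers": 0.05, "x": 0.478, "y": -0.35, "z": 0.08, "wx": 0, "wy": 0, "wz": 0.311},
    {"fingers": 0.05, "x": 0.478, "y": -0.35, "z": 0.08, "wx": 0, "wy": 0, "wz": 0.311},
    {"fingers": 0.05, "x": 0.478, "y": -0.35, "z": 0.08, "wx": 0, "wy": 0, "wz": 0.311},
    {"fingers": 0.05, "x": 0.478, "y": -0.35, "z": 0.08, "wx": 0, "wy": 0, "wz": 0.311},
    {"fingers": 0.05, "x": 0.478, "y": -0.35, "z": 0.08, "wx": 0, "wy": 0, "wz": 0.311},
    {"fingers": 0.05, "x": 0.478, "y": -0.35, "z": 0.08, "wx": 0, "wy": 0, "wz": 0.311},
    {"fingers": 0.05, "x": 0.478, "y": -0.35, "z": 0.08, "wx": 0, "wy": 0, "wz": 0.311},
    {"fingers": 0.05, "x": 0.478, "y": -0.35, "z": 0.08, "wx": 0, "wy": 0, "wz": 0.311},
    {"fingers": 0.05, "x": 0.478, "y": -0.35, "z": 0.08, "wx": 0, "wy": 0, "wz": 0.311},
    {"fingers": 0.05, "x": 0.478, "y": -0.35, "z": 0.08, "wx": 0, "wy": 0, "wz": 0.311},
    {"fingers": 0.05, "x": 0.478, "y": -0.35, "z": 0.08, "wx": 0, "wy": 0, "wz": 0.311},
    {"fingers": 0.05, "x": 0.478, "y": -0.35, "z": 0.08, "wx": 0, "wy": 0, "wz": 0.311}
  ]
}}

```text
t: 2.2
eef_pos: [512.9, -80.5, 139.9]
tcp_rot: [0.0, 0.999, -0.037, 0.0]
wrist_force: [0.8, -1.1, -0.1]
grip_width: 50.4
grip_force: 0.0
```

```bash
python3 -c "
from h import *
go(-100,-73,38)"
```

```text
t 2.2 jig [-98.5 -71.3] z 139.9 F [ 0.8 -1.1 -0.1] w 50.4
d(m) [-0.0016  0.0017  0.1019] w [ 0.0004 -0.0008  0.0001]
```

>>> {"method": "step_arm", "body": {
  "steps": [
    {"fingers": 0.05, "x": 0, "y": 0.002, "z": 0.03, "wx": 0, "wy": 0, "wz": 0},
    {"fingers": 0.05, "x": 0, "y": 0.002, "z": 0.06, "wx": 0, "wy": 0, "wz": 0},
    {"fingers": 0.05, "x": 0, "y": 0.002, "z": 0.085, "wx": 0, "wy": 0, "wz": 0},
    {"fingers": 0.05, "x": 0, "y": 0.002, "z": 0.102, "wx": 0, "wy": 0, "wz": 0},
    {"fingers": 0.05, "x": 0, "y": 0.002, "z": 0.102, "wx": 0, "wy": 0, "wz": 0}
  ]
}}

```text
t: 2.7
eef_pos: [509.4, -83.6, 35.7]
tcp_rot: [-0.001, 0.999, -0.037, -0.002]
wrist_force: [-0.8, 0.4, 0.7]
grip_width: 49.9
grip_force: 0.0
```

Run:
```python
from h import *
go(-70,-73,38)
f=grab_frame("side");cv2.imwrite("pics/side2.png",cv2.resize(f["img"][180:400,250:480],None,fx=2.7,fy=2.7))
```

```text
t 2.7 jig [-101.8  -74.6] z 35.7 F [-0.8  0.4  0.7] w 49.9
d(m) [ 0.0317 -0.0016 -0.0025] w [-0.0011  0.0046 -0.    ]
```

View pics/side2.png

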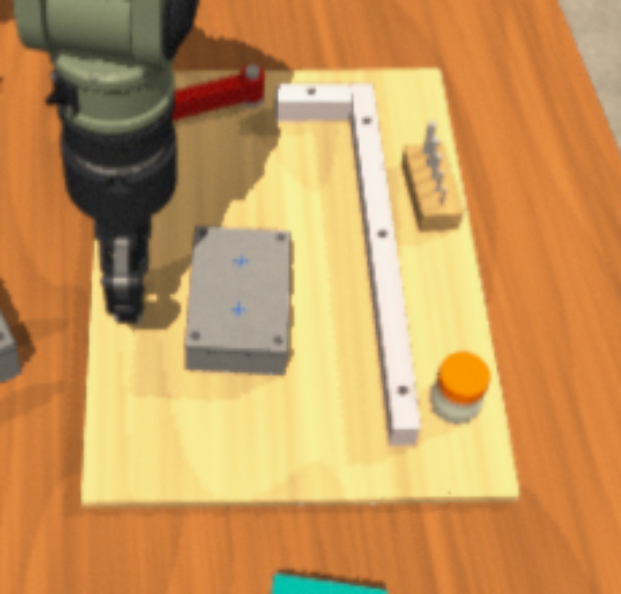

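The closed-down fingers at crop (122,300) stand clear of the box's near face, and nothing has moved. I now push towards the fence.

>>> {"method": "step_arm", "body": {
  "steps": [
    {"fingers": 0.05, "x": 0.015, "y": 0, "z": -0.002, "wx": 0, "wy": 0, "wz": 0},
    {"fingers": 0.05, "x": 0.026, "y": 0, "z": -0.002, "wx": 0, "wy": 0, "wz": 0},
    {"fingers": 0.05, "x": 0.033, "y": 0, "z": -0.002, "wx": 0, "wy": 0, "wz": 0},
    {"fingers": 0.05, "x": 0.04, "y": 0, "z": -0.002, "wx": 0, "wy": 0, "wz": 0},
    {"fingers": 0.05, "x": 0.047, "y": 0, "z": -0.002, "wx": 0, "wy": 0, "wz": 0},
    {"fingers": 0.05, "x": 0.054, "y": 0, "z": -0.002, "wx": 0, "wy": 0, "wz": 0},
    {"fingers": 0.05, "x": 0.061, "y": 0, "z": -0.002, "wx": 0, "wy": 0, "wz": 0},
    {"fingers": 0.05, "x": 0.068, "y": 0, "z": -0.002, "wx": 0, "wy": 0, "wz": 0},
    {"fingers": 0.05, "x": 0.075, "y": 0, "z": -0.002, "wx": 0, "wy": 0, "wz": 0},
    {"fingers": 0.05, "x": 0.082, "y": 0, "z": -0.002, "wx": 0, "wy": 0, "wz": 0},
    {"fingers": 0.05, "x": 0.088, "y": 0, "z": -0.002, "wx": 0, "wy": 0, "wz": 0},
    {"fingers": 0.05, "x": 0.092, "y": 0, "z": -0.002, "wx": 0, "wy": 0, "wz": 0}
  ]
}}

```text
t: 3.95
eef_pos: [603.8, -91.2, 39.9]
tcp_rot: [0.0, 0.999, -0.037, 0.0]
wrist_force: [0.2, -0.8, -0.6]
grip_width: 50.1
grip_force: 0.0
```

>>> {"method": "step_arm", "body": {
  "steps": [
    {"fingers": 0.05, "x": 0.002, "y": 0, "z": 0, "wx": 0, "wy": 0, "wz": 0},
    {"fingers": 0.05, "x": 0.004, "y": 0, "z": 0, "wx": 0, "wy": 0, "wz": 0}
  ]
}}

```text
t: 4.15
eef_pos: [607.1, -91.4, 39.8]
tcp_rot: [-0.0, 0.999, -0.037, -0.0]
wrist_force: [0.1, -0.4, -0.1]
grip_width: 50.0
grip_force: 0.0
```

Run:
```python
from h import *
go(-1,-73,38)
f=grab_frame("side");cv2.imwrite("pics/side3.png",cv2.resize(f["img"][180:400,250:480],None,fx=2.7,fy=2.7))
```

```text
t 4.15 jig [ -3.7 -75.2] z 39.8 F [ 0.1 -0.4 -0.1] w 50.0
d(m) [ 0.0027 -0.0022  0.0018] w [-0.      0.0004 -0.0002]
```

View pics/side3.png

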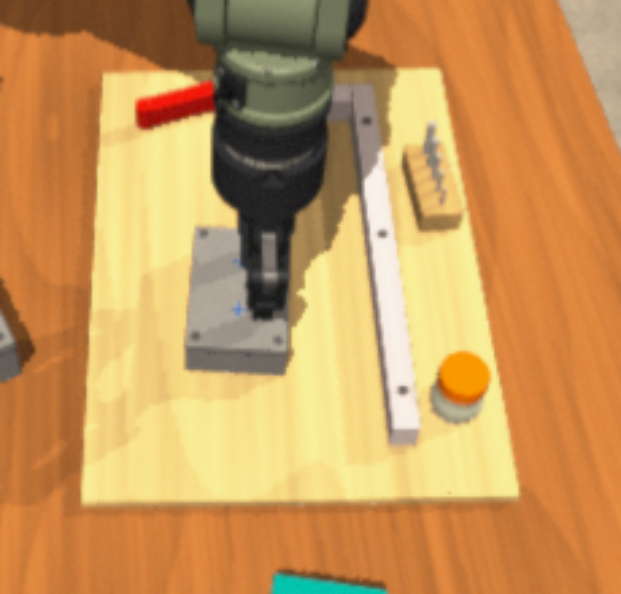

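The box has not moved and the fingers show over its top, with no force felt. I'll check where the tool really is before moving on.

Run:
```python
from h import *
f=grab_frame("side");s=r.get_state();p=np.array(s["eef_pos"]);print(p,s["joints"])
for d in (0,-17,20,40):print(d,(proj(f,p+[0,0,d])-[250,180])*2.7)
o,_=ray(f,(320,240));print("cam",o)
for z in (50,23,70): print(z,at_z(f,np.array([265,315])/2.7+[250,180],z))
f=grab_frame("top")
for d in (0,-17,40):print("top",proj(f,p+[0,0,d]))
cv2.imwrite("pics/top4.png",cv2.resize(f["img"][120:320,215:445],None,fx=3,fy=3,interpolation=cv2.INTER_CUBIC))
```

```text
[607.26092614 -91.41486752  39.85768175] [-2.69551651e-01  6.07878310e-01 -2.38339492e-01  7.24595683e-01
 -2.38167278e-06  2.94625919e+00]
0 [258.86871732 293.83434053]
-17 [258.00698911 306.20974901]
20 [259.91290059 278.80173606]
40 [260.99136779 263.23285217]
cam [ 515.88317509 -599.8286094   803.77319496]
50 [ 608.30256379 -117.2500687    50.        ]
23 [611.61300719 -99.96420515  23.        ]
70 [ 605.8503835  -130.05441208   70.        ]
top [352.85793676 222.05029477]
top [352.31244859 223.76216749]
top [354.22179701 217.76922114]
```

View pics/top4.png

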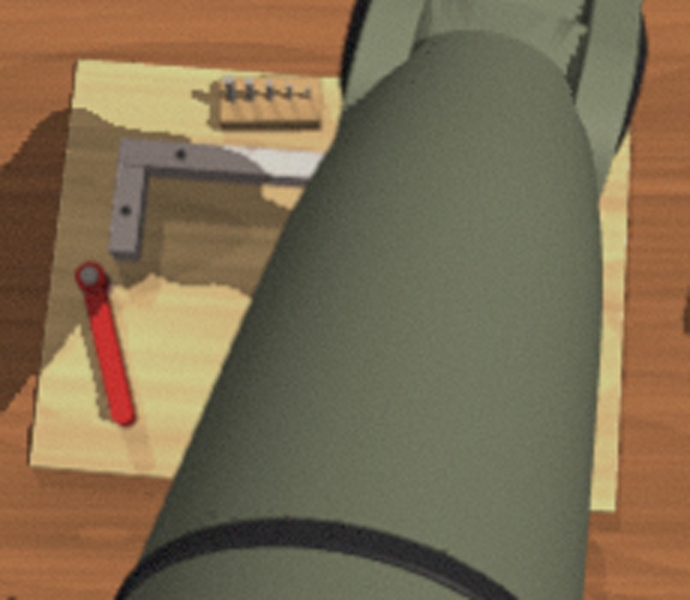

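Run:
```python
from h import *
f=grab_frame("wrist");im=f["img"].copy()
o,d=ray(f,(320,240));print("cam",o,d/np.linalg.norm(d))
c,s=np.cos(JIG[2]),np.sin(JIG[2]);W=lambda x,y,z:[JIG[0]+c*x-s*y,JIG[1]+s*x+c*y,z]
for p in [(85,-20,12),(85,-190,40),(85,145,40),(105,-190,40),(20,125,40),(0,155,40),(175,190,12),(175,-230,12),(-135,-230,12)]:
    u=proj(f,W(*p));print(p,u.round())
    if abs(u).max()<2000: cv2.circle(im,tuple(int(v) for v in u),4,(255,0,255),-1)
for a,b in [(37.5,55),(37.5,-55),(-37.5,-55),(-37.5,55)]:
    t=-.136;u=proj(f,[591.2+np.cos(t)*a-np.sin(t)*b,-88.1+np.sin(t)*a+np.cos(t)*b,50])
    if abs(u).max()<2000: cv2.circle(im,tuple(int(v) for v in u),4,(0,255,0),-1)
u=proj(f,np.array(r.get_state()["eef_pos"]));print(u);cv2.circle(im,tuple(int(v) for v in u),4,(0,0,255),-1)
cv2.imwrite("pics/wrist5.png",im)
```

```text
cam [683.44864756 -96.52150762 193.42673164] [-0.30028652  0.02781365 -0.95344345]
(85, -20, 12) [216. 112.]
(85, -190, 40) [579. 111.]
(85, 145, 40) [-117.  124.]
(105, -190, 40) [587.  64.]
(20, 125, 40) [-52. 247.]
(0, 155, 40) [-84. 280.]
(175, 190, 12) [-136.  -24.]
(175, -230, 12) [638. -69.]
(-135, -230, 12) [531. 434.]
[322.81430424 292.46105055]
```

View pics/wrist5.png

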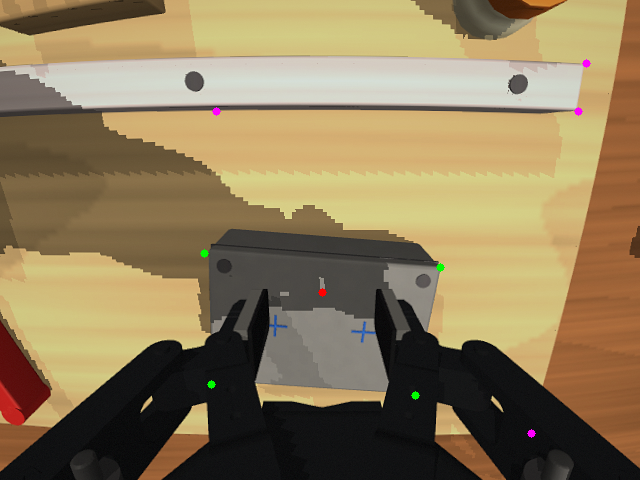

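The wrist view confirms the jig pose: the fence corners sit on the dots at (579,111) and (587,64). The pads' tips, at about (268,290) and (376,290), lie at box-top depth. So the real fingertips are roughly 30 mm higher than the reported TCP implies, and they skimmed over the box. I'll back off and go lower, feeling for contact.

>>> {"method": "step_arm", "body": {
  "steps": [
    {"fingers": 0.05, "x": 0, "y": 0, "z": -0.015, "wx": 0, "wy": 0, "wz": 0},
    {"fingers": 0.05, "x": -0.05, "y": 0, "z": -0.015, "wx": 0, "wy": 0, "wz": 0},
    {"fingers": 0.05, "x": -0.1, "y": 0, "z": -0.015, "wx": 0, "wy": 0, "wz": 0},
    {"fingers": 0.05, "x": -0.1, "y": 0, "z": 0.0, "wx": 0, "wy": 0, "wz": 0},
    {"fingers": 0.05, "x": -0.1, "y": 0, "z": 0.01, "wx": 0, "wy": 0, "wz": 0},
    {"fingers": 0.05, "x": -0.1, "y": 0, "z": 0.01, "wx": 0, "wy": 0, "wz": 0}
  ]
}}

```text
t: 4.95
eef_pos: [507.8, -84.1, 29.2]
tcp_rot: [-0.0, 0.999, -0.037, -0.0]
wrist_force: [0.7, 0.2, 0.4]
grip_width: 50.1
grip_force: 0.0
```

>>> {"method": "step_arm", "body": {
  "steps": [
    {"fingers": 0.05, "x": 0, "y": 0, "z": 0.004, "wx": 0, "wy": 0, "wz": 0},
    {"fingers": 0.05, "x": 0, "y": 0, "z": 0.006, "wx": 0, "wy": 0, "wz": 0},
    {"fingers": 0.05, "x": 0, "y": 0, "z": 0.006, "wx": 0, "wy": 0, "wz": 0}
  ]
}}

```text
t: 5.25
eef_pos: [508.1, -84.1, 23.7]
tcp_rot: [0.0, 0.999, -0.037, 0.0]
wrist_force: [0.5, -0.9, 0.5]
grip_width: 50.0
grip_force: 0.0
```

Run:
```python
from h import *
go(-70,-73,20)
f=grab_frame("side");cv2.imwrite("pics/side6.png",cv2.resize(f["img"][180:400,250:480],None,fx=2.7,fy=2.7))
g=grab_frame("wrist");cv2.imwrite("pics/wrist6.png",g["img"])
a=cv2.imread("pics/side6.png");b=cv2.imread("pics/wrist6.png")
```

```text
t 5.25 jig [-103.   -75.2] z 23.7 F [ 0.5 -0.9  0.5] w 50.0
d(m) [ 0.033  -0.0022  0.0037] w [-0.     -0.0002 -0.    ]
```

>>> {"method": "step_arm", "body": {
  "steps": [
    {"fingers": 0.05, "x": 0, "y": 0, "z": 0.003, "wx": 0, "wy": 0, "wz": 0},
    {"fingers": 0.05, "x": 0, "y": 0, "z": 0.006, "wx": 0, "wy": 0, "wz": 0},
    {"fingers": 0.05, "x": 0, "y": 0, "z": 0.008, "wx": 0, "wy": 0, "wz": 0}
  ]
}}

```text
t: 5.65
eef_pos: [507.3, -84.0, 15.6]
tcp_rot: [-0.0, 0.999, -0.037, -0.0]
wrist_force: [-0.6, -0.1, -1.4]
grip_width: 50.0
grip_force: 0.0
```

>>> {"method": "step_arm", "body": {
  "steps": [
    {"fingers": 0.05, "x": 0, "y": 0, "z": 0.002, "wx": 0, "wy": 0, "wz": 0},
    {"fingers": 0.05, "x": 0, "y": 0, "z": 0.004, "wx": 0, "wy": 0, "wz": 0}
  ]
}}

```text
t: 5.85
eef_pos: [507.4, -84.0, 11.7]
tcp_rot: [-0.0, 0.999, -0.037, -0.0]
wrist_force: [-0.4, -0.6, 0.5]
grip_width: 50.1
grip_force: 0.0
```

Run:
```python
from h import *
go(-70,-73,20)
f=grab_frame("side");cv2.imwrite("pics/side7.png",cv2.resize(f["img"][180:400,250:480],None,fx=2.7,fy=2.7))
```

```text
t 5.85 jig [-103.7  -75.1] z 11.7 F [-0.4 -0.6  0.5] w 50.1
d(m) [ 0.0337 -0.0022 -0.0083] w [-0.      0.0001 -0.0002]
```

View pics/side7.png

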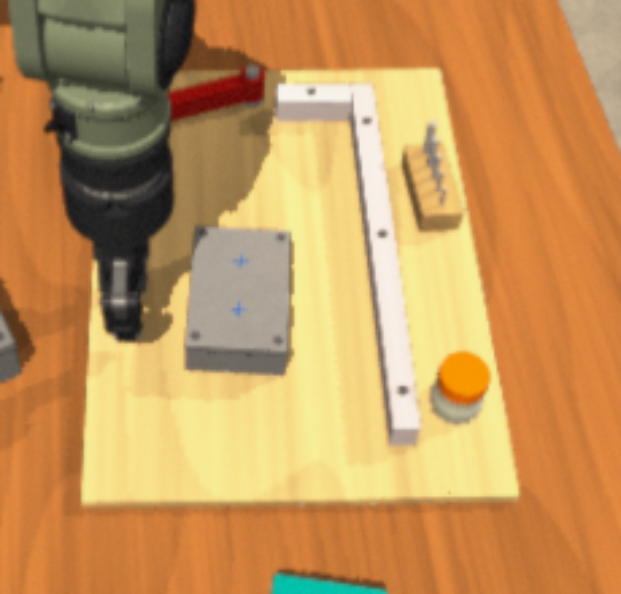

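The fingertips at crop (122,337) are now about 12 mm above the board, well below the box top. I push at this height.

>>> {"method": "step_arm", "body": {
  "steps": [
    {"fingers": 0.05, "x": 0.015, "y": 0, "z": 0, "wx": 0, "wy": 0, "wz": 0},
    {"fingers": 0.05, "x": 0.026, "y": 0, "z": 0, "wx": 0, "wy": 0, "wz": 0},
    {"fingers": 0.05, "x": 0.032, "y": 0, "z": 0, "wx": 0, "wy": 0, "wz": 0},
    {"fingers": 0.05, "x": 0.038, "y": 0, "z": 0, "wx": 0, "wy": 0, "wz": 0},
    {"fingers": 0.05, "x": 0.044, "y": 0, "z": 0, "wx": 0, "wy": 0, "wz": 0},
    {"fingers": 0.05, "x": 0.05, "y": 0, "z": 0, "wx": 0, "wy": 0, "wz": 0}
  ]
}}

```text
t: 6.5
eef_pos: [556.6, -87.4, 11.5]
tcp_rot: [-0.0, 0.999, -0.037, -0.001]
wrist_force: [-3.2, -0.6, 0.5]
grip_width: 50.3
grip_force: 1.5
```

Run:
```python
from h import *
go(-10,-73,12)
f=grab_frame("side");cv2.imwrite("pics/side8.png",f["img"])
print([(np.round(b["rect"]).tolist(),round(b["conf"],2)) for b in nets.boxes_of("side","box")])
```

```text
t 6.5 jig [-54.4 -75. ] z 11.5 F [-3.2 -0.6  0.5] w 50.3
d(m) [ 0.0444 -0.002  -0.0006] w [-0.0005  0.0019 -0.0002]
[([212.0, 231.0, 67.0, 70.0], 0.88), ([345.0, 290.0, 38.0, 53.0], 0.84), ([215.0, 308.0, 83.0, 70.0], 0.77), ([367.0, 431.0, 52.0, 75.0], 0.61)]
```

>>> {"method": "step_arm", "body": {
  "steps": [
    {"fingers": 0.05, "x": 0.006, "y": 0, "z": 0, "wx": 0, "wy": 0, "wz": 0},
    {"fingers": 0.05, "x": 0.012, "y": 0, "z": 0, "wx": 0, "wy": 0, "wz": 0},
    {"fingers": 0.05, "x": 0.018, "y": 0, "z": 0, "wx": 0, "wy": 0, "wz": 0},
    {"fingers": 0.05, "x": 0.024, "y": 0, "z": 0, "wx": 0, "wy": 0, "wz": 0},
    {"fingers": 0.05, "x": 0.03, "y": 0, "z": 0, "wx": 0, "wy": 0, "wz": 0},
    {"fingers": 0.05, "x": 0.036, "y": 0, "z": 0, "wx": 0, "wy": 0, "wz": 0},
    {"fingers": 0.05, "x": 0.041, "y": 0, "z": 0, "wx": 0, "wy": 0, "wz": 0},
    {"fingers": 0.05, "x": 0.045, "y": 0, "z": 0, "wx": 0, "wy": 0, "wz": 0}
  ]
}}

```text
t: 7.4
eef_pos: [602.7, -91.1, 11.8]
tcp_rot: [0.0, 0.999, -0.037, 0.0]
wrist_force: [-2.6, 0.4, -0.4]
grip_width: 50.0
grip_force: 1.2
```

>>> {"method": "step_arm", "body": {
  "steps": [
    {"fingers": 0.05, "x": 0.003, "y": 0, "z": 0, "wx": 0, "wy": 0, "wz": 0},
    {"fingers": 0.05, "x": 0.005, "y": 0, "z": 0, "wx": 0, "wy": 0, "wz": 0}
  ]
}}

```text
t: 7.6
eef_pos: [607.4, -91.4, 11.9]
tcp_rot: [0.0, 0.999, -0.037, -0.0]
wrist_force: [-3.0, 0.9, -0.5]
grip_width: 50.2
grip_force: 1.3
```

>>> {"method": "step_arm", "body": {
  "steps": [
    {"fingers": 0.05, "x": 0.002, "y": 0, "z": 0, "wx": 0, "wy": 0, "wz": 0}
  ]
}}

```text
t: 7.7
eef_pos: [609.1, -91.5, 11.9]
tcp_rot: [-0.0, 0.999, -0.037, -0.0]
wrist_force: [-1.7, 0.1, -1.1]
grip_width: 50.2
grip_force: 1.2
```

>>> {"method": "step_arm", "body": {
  "steps": [
    {"fingers": 0.05, "x": 0.002, "y": 0, "z": 0, "wx": 0, "wy": 0, "wz": 0},
    {"fingers": 0.05, "x": 0.003, "y": 0, "z": 0, "wx": 0, "wy": 0, "wz": 0}
  ]
}}

```text
t: 7.9
eef_pos: [610.6, -91.6, 11.8]
tcp_rot: [-0.0, 0.999, -0.037, -0.002]
wrist_force: [-7.5, 1.2, 4.2]
grip_width: 50.0
grip_force: 4.3
```

>>> {"method": "step_arm", "body": {
  "steps": [
    {"fingers": 0.05, "x": 0.002, "y": 0, "z": 0, "wx": 0, "wy": 0, "wz": 0},
    {"fingers": 0.05, "x": 0.002, "y": 0, "z": 0, "wx": 0, "wy": 0, "wz": 0}
  ]
}}

```text
t: 8.1
eef_pos: [610.5, -91.6, 11.8]
tcp_rot: [0.0, 0.999, -0.037, -0.003]
wrist_force: [-11.9, 0.5, 8.3]
grip_width: 50.1
grip_force: 6.0
```

Run:
```python
from h import *
go(-1,-73,12)
```

```text
t 8.1 jig [ -0.3 -75.1] z 11.8 F [-11.9   0.5   8.3] w 50.1
d(m) [-0.0007 -0.0021 -0.0002] w [ 0.0003  0.0067 -0.0007]
```

The box met the fence: force rose to 12 N at TCP jig x -0.3, where about -1 was expected. Next I go round to its right end.

>>> {"method": "step_arm", "body": {
  "steps": [
    {"fingers": 0.05, "x": -0.02, "y": 0, "z": 0, "wx": 0, "wy": 0, "wz": 0},
    {"fingers": 0.05, "x": -0.04, "y": 0.01, "z": -0.02, "wx": 0, "wy": 0, "wz": 0},
    {"fingers": 0.05, "x": -0.04, "y": 0.04, "z": -0.06, "wx": 0, "wy": 0, "wz": 0},
    {"fingers": 0.03, "x": -0.02, "y": 0.08, "z": -0.08, "wx": 0, "wy": 0, "wz": -0.14},
    {"fingers": 0.03, "x": 0.02, "y": 0.11, "z": -0.08, "wx": 0, "wy": 0, "wz": -0.28},
    {"fingers": 0.03, "x": 0.038, "y": 0.11, "z": -0.08, "wx": 0, "wy": 0, "wz": -0.42},
    {"fingers": 0.03, "x": 0.038, "y": 0.11, "z": -0.08, "wx": 0, "wy": 0, "wz": -0.56},
    {"fingers": 0.03, "x": 0.038, "y": 0.11, "z": -0.08, "wx": 0, "wy": 0, "wz": -0.7},
    {"fingers": 0.03, "x": 0.038, "y": 0.11, "z": -0.08, "wx": 0, "wy": 0, "wz": -0.84},
    {"fingers": 0.03, "x": 0.038, "y": 0.11, "z": -0.08, "wx": 0, "wy": 0, "wz": -0.98},
    {"fingers": 0.03, "x": 0.038, "y": 0.11, "z": -0.08, "wx": 0, "wy": 0, "wz": -1.12},
    {"fingers": 0.03, "x": 0.038, "y": 0.11, "z": -0.08, "wx": 0, "wy": 0, "wz": -1.26}
  ]
}}

```text
t: 9.3
eef_pos: [645.2, -204.9, 92.6]
tcp_rot: [0.001, 0.828, 0.561, 0.001]
wrist_force: [-0.3, 0.8, -0.1]
grip_width: 30.0
grip_force: 0.0
```

>>> {"method": "step_arm", "body": {
  "steps": [
    {"fingers": 0.03, "x": 0, "y": 0, "z": 0, "wx": 0, "wy": 0, "wz": -0.14},
    {"fingers": 0.03, "x": 0, "y": 0, "z": 0, "wx": 0, "wy": 0, "wz": -0.28},
    {"fingers": 0.03, "x": 0, "y": 0, "z": 0, "wx": 0, "wy": 0, "wz": -0.311},
    {"fingers": 0.03, "x": 0, "y": 0, "z": 0, "wx": 0, "wy": 0, "wz": -0.311}
  ]
}}

```text
t: 9.7
eef_pos: [645.1, -204.8, 92.6]
tcp_rot: [0.001, 0.733, 0.68, 0.001]
wrist_force: [0.2, -0.0, -0.1]
grip_width: 30.0
grip_force: 0.0
```

Run:
```python
from h import *
go(40,-178,15,np.pi/2)
f=grab_frame("wrist");im=f["img"].copy()
c,s=np.cos(JIG[2]),np.sin(JIG[2]);W=lambda x,y,z:[JIG[0]+c*x-s*y,JIG[1]+s*x+c*y,z]
for x,y,z in [(85,-130,50),(10,-130,50),(85,-20,50),(10,-20,50)]:
    u=proj(f,W(x,y,z)); print((x,y),u.round()); cv2.circle(im,tuple(int(v) for v in u),4,(0,255,0),-1)
for x,y,z in [(85,-190,40),(85,145,40)]:
    u=proj(f,W(x,y,z)); cv2.circle(im,tuple(int(v) for v in np.clip(u,-3000,3000)),4,(255,0,255),-1)
cv2.imwrite("pics/wrist9.png",im)
```

```text
t 9.7 jig [  42.5 -185.5] z 92.6 F [ 0.2 -0.  -0.1] w 30.0
d(m) [ 0.0075 -0.0027  0.0776] w [ 0.0025  0.0005 -0.0002]
(85, -130) [394. 175.]
(10, -130) [266. 175.]
(85, -20) [405. -41.]
(10, -20) [257. -42.]
```

View pics/wrist9.png

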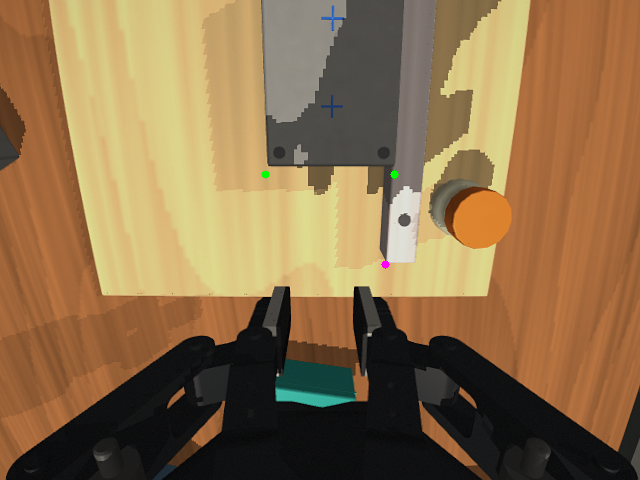

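The wrist view shows the box flush and square along the fence. Its right face is at row 165, which is about jig y -125, and the jar at (470,215) is clear. I lower, then push towards the end stop.

>>> {"method": "step_arm", "body": {
  "steps": [
    {"fingers": 0.03, "x": 0, "y": -0.004, "z": 0.03, "wx": 0, "wy": 0, "wz": 0},
    {"fingers": 0.03, "x": 0, "y": -0.004, "z": 0.055, "wx": 0, "wy": 0, "wz": 0},
    {"fingers": 0.03, "x": 0, "y": -0.004, "z": 0.07, "wx": 0, "wy": 0, "wz": 0},
    {"fingers": 0.03, "x": 0, "y": -0.004, "z": 0.077, "wx": 0, "wy": 0, "wz": 0},
    {"fingers": 0.03, "x": 0.015, "y": -0.004, "z": 0.077, "wx": 0, "wy": 0, "wz": 0},
    {"fingers": 0.03, "x": 0.03, "y": -0.004, "z": 0.077, "wx": 0, "wy": 0, "wz": 0},
    {"fingers": 0.03, "x": 0.042, "y": -0.004, "z": 0.077, "wx": 0, "wy": 0, "wz": 0},
    {"fingers": 0.03, "x": 0.048, "y": -0.004, "z": 0.077, "wx": 0, "wy": 0, "wz": 0},
    {"fingers": 0.03, "x": 0.054, "y": -0.004, "z": 0.077, "wx": 0, "wy": 0, "wz": 0},
    {"fingers": 0.03, "x": 0.06, "y": -0.004, "z": 0.077, "wx": 0, "wy": 0, "wz": 0},
    {"fingers": 0.03, "x": 0.066, "y": -0.004, "z": 0.077, "wx": 0, "wy": 0, "wz": 0}
  ]
}}

```text
t: 10.85
eef_pos: [645.4, -139.9, 16.1]
tcp_rot: [0.002, 0.733, 0.68, -0.001]
wrist_force: [-1.6, -5.1, 1.9]
grip_width: 29.9
grip_force: 2.8
```

>>> {"method": "step_arm", "body": {
  "steps": [
    {"fingers": 0.03, "x": 0.006, "y": 0, "z": 0, "wx": 0, "wy": 0, "wz": 0},
    {"fingers": 0.03, "x": 0.014, "y": 0, "z": 0, "wx": 0, "wy": 0, "wz": 0},
    {"fingers": 0.03, "x": 0.022, "y": 0, "z": 0, "wx": 0, "wy": 0, "wz": 0},
    {"fingers": 0.03, "x": 0.03, "y": 0, "z": 0, "wx": 0, "wy": 0, "wz": 0},
    {"fingers": 0.03, "x": 0.038, "y": 0, "z": 0, "wx": 0, "wy": 0, "wz": 0},
    {"fingers": 0.03, "x": 0.046, "y": 0, "z": 0, "wx": 0, "wy": 0, "wz": 0},
    {"fingers": 0.03, "x": 0.054, "y": 0, "z": 0, "wx": 0, "wy": 0, "wz": 0},
    {"fingers": 0.03, "x": 0.062, "y": 0, "z": 0, "wx": 0, "wy": 0, "wz": 0},
    {"fingers": 0.03, "x": 0.07, "y": 0, "z": 0, "wx": 0, "wy": 0, "wz": 0}
  ]
}}

```text
t: 11.75
eef_pos: [650.8, -70.1, 16.1]
tcp_rot: [0.002, 0.733, 0.68, -0.001]
wrist_force: [-0.3, -5.0, 2.8]
grip_width: 29.9
grip_force: 2.6
```

Run:
```python
from h import *
go(38,4,15,np.pi/2)
f=grab_frame("side");cv2.imwrite("pics/side10.png",f["img"])
print([(np.round(b["rect"]).tolist(),round(b["conf"],2)) for b in nets.boxes_of("side","box")])
```

```text
t 11.75 jig [ 38.3 -50.7] z 16.1 F [-0.3 -5.   2.8] w 29.9
d(m) [ 0.0547 -0.0003  0.0009] w [ 0.002   0.0033 -0.0015]
[([212.0, 231.0, 64.0, 65.0], 0.95), ([217.0, 308.0, 83.0, 68.0], 0.94), ([368.0, 429.0, 51.0, 75.0], 0.87), ([368.0, 269.0, 36.0, 23.0], 0.74)]
```

>>> {"method": "step_arm", "body": {
  "steps": [
    {"fingers": 0.03, "x": 0.007, "y": 0, "z": 0, "wx": 0, "wy": 0, "wz": 0},
    {"fingers": 0.03, "x": 0.014, "y": 0, "z": 0, "wx": 0, "wy": 0, "wz": 0},
    {"fingers": 0.03, "x": 0.021, "y": 0, "z": 0, "wx": 0, "wy": 0, "wz": 0},
    {"fingers": 0.03, "x": 0.028, "y": 0, "z": 0, "wx": 0, "wy": 0, "wz": 0},
    {"fingers": 0.03, "x": 0.035, "y": 0, "z": 0, "wx": 0, "wy": 0, "wz": 0},
    {"fingers": 0.03, "x": 0.041, "y": 0, "z": 0, "wx": 0, "wy": 0, "wz": 0},
    {"fingers": 0.03, "x": 0.046, "y": 0, "z": 0, "wx": 0, "wy": 0, "wz": 0},
    {"fingers": 0.03, "x": 0.049, "y": 0, "z": 0, "wx": 0, "wy": 0, "wz": 0}
  ]
}}

```text
t: 12.65
eef_pos: [654.2, -20.4, 15.5]
tcp_rot: [0.001, 0.733, 0.68, -0.0]
wrist_force: [-0.7, -4.8, 4.2]
grip_width: 30.3
grip_force: 2.7
```

>>> {"method": "step_arm", "body": {
  "steps": [
    {"fingers": 0.03, "x": 0.002, "y": 0, "z": 0, "wx": 0, "wy": 0, "wz": 0},
    {"fingers": 0.03, "x": 0.003, "y": 0, "z": 0, "wx": 0, "wy": 0, "wz": 0}
  ]
}}

```text
t: 12.85
eef_pos: [654.3, -17.3, 15.3]
tcp_rot: [0.001, 0.733, 0.68, -0.0]
wrist_force: [0.1, -4.8, 4.1]
grip_width: 30.0
grip_force: 2.6
```

>>> {"method": "step_arm", "body": {
  "steps": [
    {"fingers": 0.03, "x": 0.002, "y": 0, "z": 0, "wx": 0, "wy": 0, "wz": 0},
    {"fingers": 0.03, "x": 0.003, "y": 0, "z": 0, "wx": 0, "wy": 0, "wz": 0}
  ]
}}

```text
t: 13.05
eef_pos: [654.3, -15.9, 15.3]
tcp_rot: [0.002, 0.733, 0.68, -0.001]
wrist_force: [-0.2, -10.9, 4.2]
grip_width: 30.1
grip_force: 5.4
```

>>> {"method": "step_arm", "body": {
  "steps": [
    {"fingers": 0.03, "x": 0.002, "y": 0, "z": 0, "wx": 0, "wy": 0, "wz": 0},
    {"fingers": 0.03, "x": 0.002, "y": 0, "z": 0, "wx": 0, "wy": 0, "wz": 0}
  ]
}}

```text
t: 13.25
eef_pos: [654.2, -16.0, 15.3]
tcp_rot: [0.003, 0.734, 0.68, -0.003]
wrist_force: [-0.5, -13.9, 5.1]
grip_width: 30.0
grip_force: 7.1
```

>>> {"method": "step_arm", "body": {
  "steps": [
    {"fingers": 0.03, "x": -0.02, "y": 0, "z": 0, "wx": 0, "wy": 0, "wz": 0},
    {"fingers": 0.03, "x": -0.04, "y": 0, "z": -0.03, "wx": 0, "wy": 0, "wz": 0},
    {"fingers": 0.03, "x": -0.06, "y": 0, "z": -0.08, "wx": 0, "wy": 0, "wz": 0},
    {"fingers": 0.03, "x": -0.06, "y": 0, "z": -0.1, "wx": 0, "wy": 0, "wz": 0},
    {"fingers": 0.03, "x": -0.06, "y": 0, "z": -0.1, "wx": 0, "wy": 0, "wz": 0}
  ]
}}

```text
t: 13.75
eef_pos: [652.3, -71.7, 118.9]
tcp_rot: [0.002, 0.733, 0.68, 0.003]
wrist_force: [0.4, -0.4, -0.2]
grip_width: 29.5
grip_force: 0.0
```

Run:
```python
from h import *
go(-40,70,100,0)
f=grab_frame("wrist");cv2.imwrite("pics/w11.png",f["img"])
c,s=np.cos(JIG[2]),np.sin(JIG[2]);W=lambda x,y,z:[JIG[0]+c*x-s*y,JIG[1]+s*x+c*y,z]
P=[(85,125,50),(10,125,50),(10,15,50),(85,15,50)]
u=[proj(f,W(*p)).round(1).tolist() for p in P];print(u)
g=cv2.cvtColor(f["img"],cv2.COLOR_BGR2HSV)
# fit outline of box: low-saturation grey, mid value, near the predicted quad
m=((g[...,1]<60)&(g[...,2]<150)).astype(np.uint8)
q=np.zeros_like(m);cv2.fillConvexPoly(q,np.array(u,np.int32),1);q=cv2.dilate(q,np.ones((25,25)))
m=cv2.morphologyEx(m&q,cv2.MORPH_OPEN,np.ones((9,9)));cs,_=cv2.findContours(m,0,2);k=max(cs,key=cv2.contourArea)
print(cv2.contourArea(k),cv2.boxPoints(cv2.minAreaRect(k)).round(1).tolist(),cv2.approxPolyDP(k,6,True)[:,0].tolist())
```

```text
t 13.75 jig [ 39.8 -52.2] z 118.9 F [ 0.4 -0.4 -0.2] w 29.5
d(m) [ 0.1221 -0.08    0.0185] w [ 0.0039 -0.0065  1.5703]
[[399.1, -40.6], [269.0, -41.6], [275.1, 152.4], [390.1, 152.5]]
20159.5 [[272.0, 0.0], [410.0, 0.0], [410.0, 164.0], [272.0, 164.0]] [[272, 0], [277, 150], [381, 151], [382, 164], [402, 162], [410, 0]]
```

The measured box outline is within 2 px (about 1.5 mm) of the seated prediction, and both pushes ended in a firm contact rise. Next is the latch.

>>> {"method": "step_arm", "body": {
  "steps": [
    {"fingers": 0, "x": 0.217, "y": -0.127, "z": 0, "wx": 0, "wy": 0, "wz": 0},
    {"fingers": 0, "x": 0.217, "y": -0.127, "z": 0, "wx": 0, "wy": 0, "wz": 0},
    {"fingers": 0, "x": 0.217, "y": -0.127, "z": 0, "wx": 0, "wy": 0, "wz": 0},
    {"fingers": 0, "x": 0.217, "y": -0.127, "z": 0, "wx": 0, "wy": 0, "wz": 0},
    {"fingers": 0, "x": 0.217, "y": -0.127, "z": 0, "wx": 0, "wy": 0, "wz": 0},
    {"fingers": 0, "x": 0.217, "y": -0.127, "z": 0, "wx": 0, "wy": 0, "wz": 0},
    {"fingers": 0, "x": 0.217, "y": -0.127, "z": 0, "wx": 0, "wy": 0, "wz": 0}
  ]
}}

```text
t: 14.5
eef_pos: [537.0, 156.1, 113.3]
tcp_rot: [-0.001, 0.731, 0.682, -0.001]
wrist_force: [0.7, 0.7, -0.0]
grip_width: -0.0
grip_force: 0.0
```

Run:
```python
from h import *
go(-87,165,18,np.pi/2)
f=grab_frame("side");print([(np.round(b["rect"]).tolist(),round(b["conf"],2)) for b in nets.boxes_of("side","latch")])
```

```text
t 14.5 jig [-92.  166.4] z 113.3 F [ 0.7  0.7 -0. ] w -0.0
d(m) [-0.0015  0.0053  0.0953] w [-0.0034 -0.0001  0.0038]
[([325.0, 214.0, 55.0, 22.0], 0.73)]
```

>>> {"method": "step_arm", "body": {
  "steps": [
    {"fingers": 0, "x": 0.002, "y": 0.003, "z": 0.03, "wx": 0, "wy": 0, "wz": 0},
    {"fingers": 0, "x": 0.002, "y": 0.003, "z": 0.06, "wx": 0, "wy": 0, "wz": 0},
    {"fingers": 0, "x": 0.002, "y": 0.003, "z": 0.08, "wx": 0, "wy": 0, "wz": 0},
    {"fingers": 0, "x": 0.002, "y": 0.003, "z": 0.09, "wx": 0, "wy": 0, "wz": 0},
    {"fingers": 0, "x": 0.002, "y": 0.003, "z": 0.095, "wx": 0, "wy": 0, "wz": 0}
  ]
}}

```text
t: 15.1
eef_pos: [542.1, 154.9, 18.6]
tcp_rot: [-0.001, 0.733, 0.68, -0.001]
wrist_force: [-0.2, -0.0, 0.5]
grip_width: 0.3
grip_force: 0.0
```

Run:
```python
from h import *
go(-87,165,18,np.pi/2)
p0=jf(r.get_state()["eef_pos"])
for th in (.33,.5,.7,.9,1.1,1.25,1.4,1.5,1.571):
    s,c=np.sin(th),np.cos(th);off=8+13*s+10*c
    P=np.array([-80*c-off*s,155-80*s+off*c]);d=P-p0;print(th,P.round(1),"x,y",(d[::-1]/1000).round(3))
```

```text
t 15.1 jig [-86.8 165.6] z 18.6 F [-0.2 -0.   0.5] w 0.3
d(m) [-0.0006 -0.0002  0.0006] w [-0.0018  0.0003 -0.0019]
0.33 [-82.7 149.6] x,y [-0.016  0.004]
0.5 [-81.2 136.8] x,y [-0.029  0.006]
0.7 [-76.7 121.8] x,y [-0.044  0.01 ]
0.9 [-68.8 107.5] x,y [-0.058  0.018]
1.1 [-57.8  94.6] x,y [-0.071  0.029]
1.25 [-47.5  86.5] x,y [-0.079  0.039]
1.4 [-35.8  80. ] x,y [-0.086  0.051]
1.5 [-27.3  76.7] x,y [-0.089  0.06 ]
1.571 [-21.  75.] x,y [-0.091  0.066]
```

>>> {"method": "step_arm", "body": {
  "steps": [
    {"fingers": 0, "x": -0.016, "y": 0.004, "z": 0, "wx": 0, "wy": 0, "wz": 0},
    {"fingers": 0, "x": -0.029, "y": 0.006, "z": 0, "wx": 0, "wy": 0, "wz": 0},
    {"fingers": 0, "x": -0.044, "y": 0.01, "z": 0, "wx": 0, "wy": 0, "wz": 0},
    {"fingers": 0, "x": -0.051, "y": 0.014, "z": 0, "wx": 0, "wy": 0, "wz": 0},
    {"fingers": 0, "x": -0.058, "y": 0.018, "z": 0, "wx": 0, "wy": 0, "wz": 0},
    {"fingers": 0, "x": -0.065, "y": 0.023, "z": 0, "wx": 0, "wy": 0, "wz": 0},
    {"fingers": 0, "x": -0.071, "y": 0.029, "z": 0, "wx": 0, "wy": 0, "wz": 0},
    {"fingers": 0, "x": -0.079, "y": 0.039, "z": 0, "wx": 0, "wy": 0, "wz": 0},
    {"fingers": 0, "x": -0.083, "y": 0.045, "z": 0, "wx": 0, "wy": 0, "wz": 0},
    {"fingers": 0, "x": -0.086, "y": 0.051, "z": 0, "wx": 0, "wy": 0, "wz": 0},
    {"fingers": 0, "x": -0.088, "y": 0.056, "z": 0, "wx": 0, "wy": 0, "wz": 0},
    {"fingers": 0, "x": -0.089, "y": 0.06, "z": 0, "wx": 0, "wy": 0, "wz": 0}
  ]
}}

```text
t: 16.3
eef_pos: [595.8, 62.7, 19.7]
tcp_rot: [-0.0, 0.733, 0.68, -0.0]
wrist_force: [-0.6, 1.4, 0.7]
grip_width: 0.4
grip_force: 0.5
```

>>> {"method": "step_arm", "body": {
  "steps": [
    {"fingers": 0, "x": -0.001, "y": 0.002, "z": 0, "wx": 0, "wy": 0, "wz": 0},
    {"fingers": 0, "x": -0.002, "y": 0.004, "z": 0, "wx": 0, "wy": 0, "wz": 0}
  ]
}}

```text
t: 16.5
eef_pos: [599.2, 60.7, 19.8]
tcp_rot: [-0.0, 0.733, 0.681, -0.0]
wrist_force: [-0.2, 0.3, -0.4]
grip_width: 0.1
grip_force: 0.5
```

Run:
```python
from h import *
go(-21,75,18,np.pi/2)
f=grab_frame("side");print([(np.round(b["rect"]).tolist(),round(b["conf"],2)) for b in nets.boxes_of("side","latch")])
```

```text
t 16.5 jig [-22.8  75.9] z 19.8 F [-0.2  0.3 -0.4] w 0.1
d(m) [-0.0009  0.0018  0.0018] w [-0.0005  0.      0.0003]
[([365.0, 237.0, 38.0, 45.0], 0.68)]
```

Still sweeping freely, so I push on towards the latch's stop in small steps.

>>> {"method": "step_arm", "body": {
  "steps": [
    {"fingers": 0, "x": 0, "y": 0.002, "z": 0, "wx": 0, "wy": 0, "wz": 0},
    {"fingers": 0, "x": 0, "y": 0.004, "z": 0, "wx": 0, "wy": 0, "wz": 0}
  ]
}}

```text
t: 16.8
eef_pos: [603.1, 60.0, 19.8]
tcp_rot: [0.0, 0.733, 0.68, -0.0]
wrist_force: [-2.3, -0.4, 0.1]
grip_width: -0.0
grip_force: 1.6
```

>>> {"method": "step_arm", "body": {
  "steps": [
    {"fingers": 0, "x": 0, "y": 0.002, "z": 0, "wx": 0, "wy": 0, "wz": 0},
    {"fingers": 0, "x": 0, "y": 0.003, "z": 0, "wx": 0, "wy": 0, "wz": 0}
  ]
}}

```text
t: 17.0
eef_pos: [603.4, 59.9, 19.5]
tcp_rot: [-0.002, 0.733, 0.68, -0.002]
wrist_force: [-9.8, -1.5, 5.7]
grip_width: -0.1
grip_force: 5.7
```

>>> {"method": "step_arm", "body": {
  "steps": [
    {"fingers": 0, "x": 0, "y": 0.002, "z": 0, "wx": 0, "wy": 0, "wz": 0},
    {"fingers": 0, "x": 0, "y": 0.002, "z": 0, "wx": 0, "wy": 0, "wz": 0}
  ]
}}

```text
t: 17.2
eef_pos: [603.5, 59.9, 19.4]
tcp_rot: [-0.003, 0.733, 0.68, -0.003]
wrist_force: [-13.1, -0.5, 9.6]
grip_width: 0.3
grip_force: 7.6
```

The force rises hard at TCP jig x -18.6, so the latch is on its stop. I back off, clear the view and check.

>>> {"method": "step_arm", "body": {
  "steps": [
    {"fingers": 0, "x": 0, "y": -0.03, "z": 0, "wx": 0, "wy": 0, "wz": 0},
    {"fingers": 0, "x": 0, "y": -0.06, "z": -0.03, "wx": 0, "wy": 0, "wz": 0},
    {"fingers": 0, "x": 0, "y": -0.09, "z": -0.08, "wx": 0, "wy": 0, "wz": 0},
    {"fingers": 0, "x": 0, "y": -0.14, "z": -0.12, "wx": 0, "wy": 0, "wz": 0},
    {"fingers": 0, "x": 0, "y": -0.18, "z": -0.15, "wx": 0, "wy": 0, "wz": 0},
    {"fingers": 0, "x": 0, "y": -0.2, "z": -0.17, "wx": 0, "wy": 0, "wz": 0},
    {"fingers": 0, "x": 0, "y": -0.2, "z": -0.17, "wx": 0, "wy": 0, "wz": 0}
  ]
}}

```text
t: 17.9
eef_pos: [407.5, 75.2, 193.9]
tcp_rot: [0.002, 0.732, 0.681, 0.002]
wrist_force: [1.7, 0.1, 0.8]
grip_width: 0.3
grip_force: 0.0
```

Run:
```python
from h import *
f=grab_frame("top");a=f["img"]
c,s=np.cos(JIG[2]),np.sin(JIG[2]);W=lambda x,y,z:[JIG[0]+c*x-s*y,JIG[1]+s*x+c*y,z]
z=cv2.resize(a[120:320,215:445],None,fx=3,fy=3,interpolation=cv2.INTER_CUBIC)[:,:480]
g=grab_frame("side");b=cv2.resize(g["img"][190:340,300:405],None,fx=3,fy=4,interpolation=cv2.INTER_CUBIC)
def mark(im,f,o,k):
    for p in [(85,125,50),(10,125,50),(10,15,50),(85,15,50),(0,47,40)]:
        u=(proj(f,W(*p))-o)*k; cv2.circle(im,tuple(int(v) for v in u),2,(0,255,0),-1)
mark(z,f,[215,120],[3,3]);mark(b,g,[300,190],[3,4])
cv2.imwrite("pics/fin.png",np.hstack([z,b]))
```

```text
(no output)
```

View pics/fin.png

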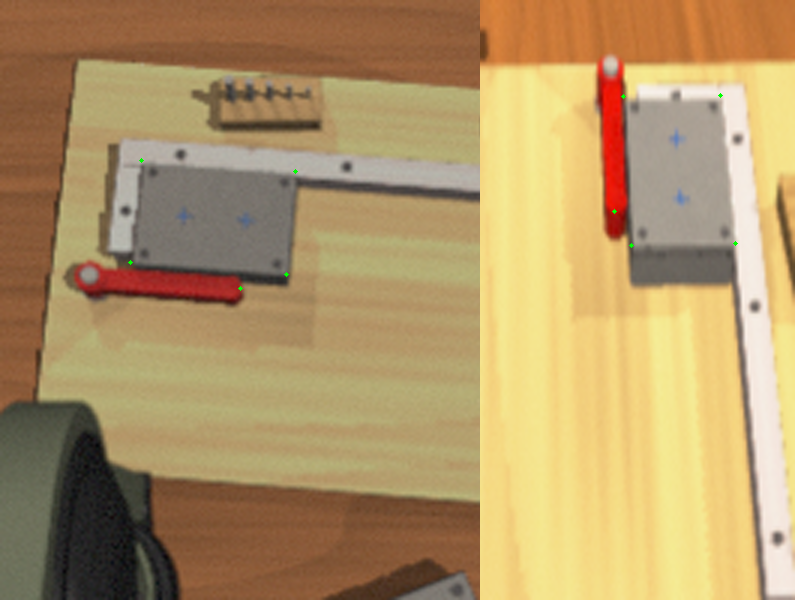

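Both views show the box flush in the corner: its outline at (133–295, 163–280) touches the stop and the fence. The red latch at (90,275)–(240,295) lies parallel along the box's near face, and the bit block is unmoved. Handing in.

```bash
python3 -c "
from cell import r
print(r.job_done())"
```

```text
the job is handed in; nothing more can be done
None
```

The box is pushed flush into the corner and the red latch is shut behind it, and I handed the job in at about 18 s. The first pass skimmed over the box because the fingertips sat higher than the stated tool geometry; going by the reported TCP and that geometry the grasp point was then inside the no-grasp zone. The box did not move on that pass, and the hand-in returned no verdict.

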